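Load the display carrier into the drop-door drying box

TASK

Put the washed phone display in to dry: pull the drying box's bottom-hinged front door all the way down, and with the door still fully down bring the display carrier in over it, long side across the box, and slide it level and square until it touches the back wall of the chamber. Then push the door up until it is fully shut and let go. Set the carrier down gently (do not drop it), keep the display the right way up, and leave the tape roll, bottle and screwdriver where they are.

Things in the scene. Friction and masses are not known exactly. Their poses are not given: they have to be found in the camera images.
- box: Fan drying box fixed to the bench, 190 mm deep (x), 250 wide, 127 high: blue plinth, grey walls, clear roof window, fan slots behind it. Origin at bench height under the middle of its front plane (= inner face of the shut door); x points into the box, away from the robot, z up.
- chamber (a point): Middle of the chamber floor's front edge: 64 mm above the bench, on the front plane; axes as the box. Chamber: open to the front, 200 mm wide between side walls, back wall (the stop) 100 mm behind this point. The clear roof (underside 119, top 127 mm above the bench) begins 40 mm behind the front plane; before it the chamber is open upwards as a vent.
- door (a joint): Door angle: 0 shut (upright), 1.571 fully open (level, at its stop). Hinge friction (0.3 N m) holds the door at any angle; no latch; about 5 N at the rail moves it. Hinge axis: along the box's y, on the front plane, 65.5 mm above the bench, in the plane of the door's inner face (so the open door's upper face is level at 65.5 mm, 1.5 mm above the chamber floor).
- door_rail (a point): Middle of the door's pull rail, on its axis; moves with the door. Door: aluminium plate 250 mm wide, 12 thick, 63 from hinge to edge, 0.35 kg; beyond its edge, on two end posts (220 mm apart), a round steel rail 12 mm thick, 104 mm from the hinge, in the plate's mid-plane, 35 mm clear gap to the plate. Shut, the rail stands 43 mm above the roof; open, it is level with the plate, 59.5 mm above the bench.
- carrier_center (a point): Centre of the display carrier, 22.5 mm above its underside. Black plate 80 mm (x) by 140 (y) by 12 thick with a phone display on it (top at 16 mm); rims 8 mm thick, 25 mm high along both 140 mm sides; in the middle an upright aluminium grip 64 mm long (x), 14 thick (y), top 45 mm above the underside. Loose, 0.2-0.33 kg. Either end may go in first.
- carrier: The same display carrier; origin at the middle of its underside, axes as its centre point. Home in the box: its x axis along the box's x, its middle 60 mm behind the front plane.
- tape: Roll of tape lying flat, 90 mm across, 25 mm high, origin at the middle of its underside; bystander.
- flux: Plastic bottle, 50 mm across, 110 mm high, origin at the middle of its underside; bystander.
- driver: Screwdriver, 160 mm long, lying flat, origin at the middle of its underside, handle towards its -x; bystander.
Mind the look-alikes: they are no part of the job. Of the things that look like the carrier, take the one that is farthest from the robot's base at the start.

How it is judged:
By the outcome, as a careful person would: the job done as asked, in the order asked, and still so for the second after the job is handed in, with the robot touching nothing.
It also fails if it takes over 67 s, if anything falls off the work surface, if the arm or the gripper's body presses on something with over 40 N, if the wrist force passes 120 N, or if a joint passes its speed limit or range.

ROBOT

A 7-joint arm with a two-finger parallel gripper is mounted at the origin on the work surface. World frame = base frame: x ahead of the robot, y to its left, z up, the work surface at z = 0. Lengths are in m, angles in rad, forces in N, time in s.
With the tool pointing down it reaches from about 0.4 to 0.85 m from the base axis. Payload 4.5 kg.
Tool frame: the origin (TCP) lies midway between the tips of the shut fingers; the grasp point (between the pads) lies 19 mm behind it; z points along the fingers, y is the line along which they close (so a half turn about z gives the same grasp; the last joint's range is limited). The gripper opens to 85 mm and grips with 20 to 120 N. Pads are 22 mm wide; open, the fingers measure 114 mm over their backs; the gripper's body (76 mm by 85 mm) begins 54 mm behind the grasp point. The pads swing forward as they close: fully open they stand 13 mm farther back than shut.
Start: joints at [-1.235, 0.689, -0.195, 1.565, 0.157, 0.902, -0.215], TCP at [0.186, 0.597, 0.231] pointing down, gripper open.
Joint ranges: [-3.01, 3.01], [-0.46, 2.08], [-1.47, 1.51], [0.13, 2.56], [-1, 4.14], [0.04, 2.09], [-2.66, 2.66]. Speed limits (rad/s): [2.57, 2.57, 3.14, 3.14, 3.14, 3.14, 3.14].

INTERFACE

Orientations are given as a unit quaternion [w, x, y, z].
In Python, from plant import robot gives the robot as it stands.
- The arm moves only by the tool servo_tool, never from a script. Its argument "series" is a list of rows, each a list of 3 entries, a list of its own where there are three numbers: the shift along the world's x, y, z as a fraction of full scale, then the turn, a rotation vector about the world's x, y, z as a fraction of full scale, then the opening, from 0 (shut) to 1 (fully open). A call has 1 to 5 rows; each row shifts and turns the commanded pose from where the row before left it; what a row does not reach is not made up. Full scale, the value 1, is 40 mm for a shift and 6 degrees for a turn. A row lasts 1/12 s, in which the tool goes at most 41.7 mm and 7.16 degrees, less where a joint would pass 70% of its speed; a pose out of reach is approached as far as the arm can. A call with a number of a shift or a turn outside -1 to 1 is refused whole. A call with a gripper value outside its range is refused whole. The fingers move at their own pace and stop on an object; "newtons" is the grip in N (left out, the last holds). Time passes only in rows, so rows that do not move let the fingers close. It gives the time, the measured TCP pose, the force, the opening and the grip force at its end, in the units of the state.
- robot.state(): the state, without advancing time (a new reading comes with each control period).
- robot.capture(name): name is "scene" or "top" or "wrist"; returns the picture (480x640x3 uint8, red, green, blue); there is no depth.
- robot.calibration(name): a dict with "mtx" (3x3 intrinsics, pixels), "position" and "rotation" of the camera in the world; the wrist camera has in their place "tool_from_camera" (4x4, takes a point from camera to tool coordinates, whose origin is the TCP and whose axes are the flange's). Camera axes: x right, y up, looking along -z (the intrinsics and any distortion apply to the point x, -y, -z); pixel columns grow to the right and rows downward; lengths in m; the calibration is good to about 2 mm. A picture is of the moment at which its call begins: read the wrist's pose just before it. calibration takes no time and is no camera call.
- robot.finish_job(): hands the job in; it is judged then, once.
Trained networks look in the newest picture that a camera, given by its name, has taken for a name from the list of things; names that differ only in an ending like _2 or _b are one class to them, and where a whole thing is asked for, a point or a joint stands for the part that bears it (a point fixed in the world has none). Each returns a list of dicts, best first, with "p" (0 to 1); they miss things now and then, are a little off and sometimes report something else, mostly with a low value. They report only what shows in the picture. A call takes as long as a camera call. They do not tell look-alikes from the thing itself.
- robot.spot_in(thing, camera): "point" ([x, y, z] in m, in the coordinates of the camera as it stood for that picture, good to about 4 mm: the middle of the surface that is visible of it).
- robot.landmark_of(thing, camera): "point" ([x, y, z] in m, in the coordinates of the camera as it stood for that picture, good to about 4 mm: a listed point, or the origin of a listed thing).
The state is a dict: "clock": time; "joint_positions": joint angles; "joint_velocities": joint speeds; "joint_torque": joint torques, N m; "position": TCP position; "orientation": TCP orientation; "ft_force": force on the tool from outside, world axes, zero at the start; "ft_torque": the same for the moment, N m; "width": finger opening in m; "grasp_force": force on a finger pad.
Only numpy, scipy, OpenCV 4.12 (cv2) and the standard library are available. Lean on these libraries where they do the work, as an engineer would, in place of code of your own. Each camera call takes 0.05 s, during which the arm holds its last target. There are 200 camera calls.

## Working session

There is one attempt and no reset: what is moved stays moved. The work goes in short steps, Python scripts to look and compute and a tool call to move; the robot and the scene stay as the last step left them, time stands still between calls to the robot, and variables do not carry over. Pictures are saved under pics/ and viewed, at most 13 in all, crops included, and the job is handed in when it is done.

Besides the shell and the picture viewer there is one more tool, called after "Request:" as name(argument=value, ...), one argument or row to a line, values as JSON. servo_tool: Moves the arm, as the interface text tells. Shift numbers are shares of 40 mm and turn numbers shares of 6 degrees, none past 1 either way. Its arguments: {"type":"object","properties":{"series":{"type":"array"},"newtons":{"type":"number"}},"required":["series"]}

```bash
ls; mkdir -p pics
cat > h.py <<'E'
import numpy as np, cv2
from scipy.spatial.transform import Rotation as R
from plant import robot
def q2R(q): return R.from_quat([q[1],q[2],q[3],q[0]]).as_matrix()
def campose(name,st=None):
    c=robot.calibration(name)
    if name=='wrist':
        st=st or robot.state(); T=np.eye(4); T[:3,:3]=q2R(st['orientation']); T[:3,3]=st['position']
        return T@np.array(c['tool_from_camera']), np.array(c['mtx'])
    T=np.eye(4); r=np.array(c['rotation'],float)
    T[:3,:3]=r if r.shape==(3,3) else q2R(r)
    T[:3,3]=c['position']; return T,np.array(c['mtx'])
def snap(name,fn=None):
    st=robot.state(); im=np.array(robot.capture(name)); P=campose(name,st)
    if fn: cv2.imwrite('pics/'+fn,im[:,:,::-1])
    return im,P
def w(P,p): return P[0][:3,:3]@np.array(p)+P[0][:3,3]
def pix(P,X):
    c=P[0][:3,:3].T@(np.array(X)-P[0][:3,3]); v=P[1]@np.array([c[0],-c[1],-c[2]]); return v[:2]/v[2]
def ray(P,u,v,z):
    d=np.linalg.inv(P[1])@np.array([u,v,1.]); d=P[0][:3,:3]@np.array([d[0],-d[1],-d[2]])
    o=P[0][:3,3]; return o+d*(z-o[2])/d[2]
E
python3 - <<'E'
from h import *
print(robot.calibration('scene').keys())
for n in('scene','top'):
    im,P=snap(n,n+'0.png'); print(n,P[0][:3,3])
    for t in('box','chamber','door_rail','carrier_center','carrier','tape','flux','driver'):
        for d in robot.landmark_of(t,n):
            X=w(P,d['point']); print(t,round(d['p'],2),X.round(3),pix(P,X).round())
s=robot.state();print(s['clock'],s['position'],s['orientation'],s['ft_force'],s['width'])
E
```

```text
pics
dict_keys(['mtx', 'position', 'rotation'])
scene [0.9311889  0.50477782 1.34946016]
box 0.71 [ 0.652 -0.053  0.002] [234. 312.]
chamber 0.56 [ 0.645 -0.049  0.065] [234. 301.]
door_rail 0.69 [ 0.626 -0.045  0.171] [236. 276.]
carrier_center 0.88 [ 0.176 -0.326  0.021] [296. 141.]
carrier_center 0.6 [ 0.416 -0.072  0.026] [297. 244.]
carrier_center 0.58 [ 0.456 -0.331  0.027] [220. 195.]
carrier 0.94 [ 0.414 -0.071 -0.   ] [298. 249.]
carrier 0.77 [ 0.177 -0.323  0.002] [297. 146.]
carrier 0.73 [ 0.455 -0.335 -0.002] [221. 200.]
carrier 0.71 [ 0.658  0.343 -0.004] [349. 432.]
tape 0.72 [ 0.526  0.376 -0.001] [399. 400.]
flux 0.94 [ 0.659  0.344 -0.003] [348. 432.]
driver 0.67 [ 0.692 -0.361 -0.   ] [146. 246.]
top [ 0.38764181 -0.00749237  1.20770808]
box 0.61 [ 0.652 -0.048 -0.008] [347. 174.]
chamber 0.8 [ 0.655 -0.046  0.063] [347. 167.]
door_rail 0.69 [ 0.634 -0.041  0.166] [347. 165.]
door_rail 0.37 [ 0.656 -0.049 -0.005] [347. 173.]
carrier_center 0.75 [ 0.454 -0.332  0.022] [465. 255.]
carrier_center 0.68 [ 0.417 -0.071  0.023] [355. 269.]
carrier_center 0.65 [ 0.458 -0.334 -0.004] [463. 254.]
carrier 0.75 [ 0.182 -0.319 -0.005] [457. 369.]
carrier 0.64 [ 0.462 -0.331 -0.005] [462. 253.]
carrier 0.55 [ 0.419 -0.072  0.003] [355. 268.]
carrier 0.43 [ 0.652 -0.05  -0.004] [348. 174.]
tape 0.95 [ 0.529  0.384 -0.001] [172. 220.]
flux 0.67 [ 0.662  0.346 -0.002] [189. 167.]
driver 0.77 [ 0.69  -0.351  0.002] [471. 160.]
0.9 [0.1857238  0.59678592 0.23133199] [-6.37161469e-06  1.50276594e-01  9.88643992e-01  4.64799285e-05] [ 0.2291801  -0.90623951 -0.3817105 ] 0.08546792361767079
```

View pictures.

View pics/top0.png

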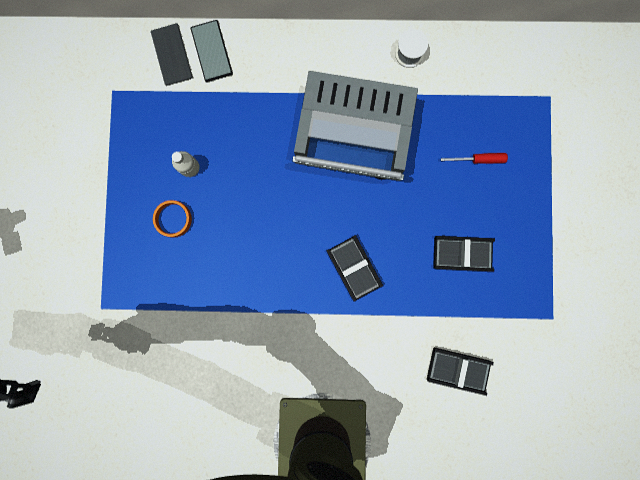

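Run:
```python
import cv2
a=cv2.imread('pics/top0.png')[200:310,410:520]
cv2.imwrite('pics/crop.png',cv2.resize(a,(600,600),interpolation=cv2.INTER_CUBIC))
```

```text
(no output)
```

View pics/crop.png

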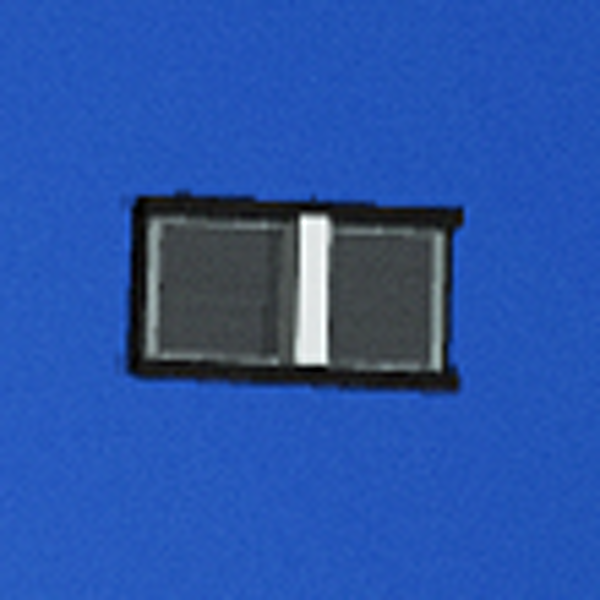

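View pics/scene0.png

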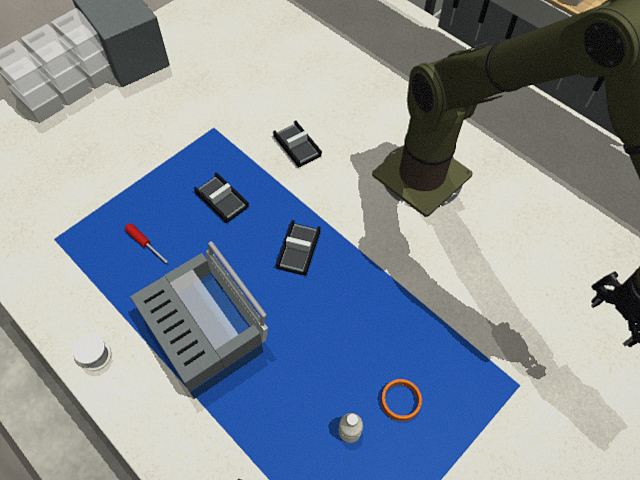

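The look-alikes in the top picture are at px (464,253), (355,268) and (459,370). Their distances from the base are 0.56, 0.42 and 0.37 m, so the carrier to take is the one at (464,253); the crop shows it lying with its long side roughly along world y. The box is yawed about -10° with its door shut and the rail at px (295,158)-(402,177). The scene view agrees. Next I move above the box for a wrist view.

Request:
servo_tool(
  series=[
    [[0.46, -0.8, 0.2], [0, 0, -0.69], 0.5],
    [[0.46, -0.8, 0.2], [0, 0, -0.69], 0.5],
    [[0.46, -0.8, 0.2], [0, 0, -0.69], 0.5],
    [[0.46, -0.8, 0.2], [0, 0, -0.69], 0.5],
    [[0.46, -0.8, 0.2], [0, 0, -0.69], 0.5],
  ],
  newtons=40,
)

```text
clock: 1.32
position: [0.2784, 0.4352, 0.2718]
orientation: [0.0, 0.327, 0.945, 0.0]
ft_force: [1.1, 0.7, 0.3]
width: 0.0424
grasp_force: 0.0
```

Request:
servo_tool(
  series=[
    [[0.46, -0.8, 0.2], [0, 0, -0.69], 0.5],
    [[0.46, -0.8, 0.2], [0, 0, -0.69], 0.5],
    [[0.46, -0.8, 0.2], [0, 0, -0.69], 0.5],
    [[0.46, -0.8, 0.2], [0, 0, -0.69], 0.5],
    [[0.46, -0.8, 0.2], [0, 0, -0.69], 0.5],
  ],
)

```text
clock: 1.73
position: [0.3704, 0.2752, 0.312]
orientation: [0.0, 0.492, 0.871, 0.0]
ft_force: [0.9, 1.1, 0.3]
width: 0.0431
grasp_force: 0.0
```

Request:
servo_tool(
  series=[
    [[0.46, -0.8, 0.2], [0, 0, -0.69], 0.5],
    [[0.46, -0.8, 0.2], [0, 0, -0.69], 0.5],
    [[0.46, -0.8, 0.2], [0, 0, -0.69], 0.5],
    [[0.46, -0.8, 0.2], [0, 0, -0.69], 0.5],
    [[0.46, -0.8, 0.2], [0, 0, -0.69], 0.5],
  ],
)

```text
clock: 2.15
position: [0.4623, 0.1151, 0.3521]
orientation: [0.0, 0.64, 0.768, 0.0]
ft_force: [-0.0, 0.4, 0.4]
width: 0.0428
grasp_force: 0.0
```

Request:
servo_tool(
  series=[
    [[0.46, -0.8, 0.2], [0, 0, -0.69], 0.5],
    [[0.46, -0.8, 0.2], [0, 0, -0.69], 0.5],
    [[0.46, -0.8, 0.2], [0, 0, -0.69], 0.5],
    [[0.46, -0.8, 0.2], [0, 0, -0.69], 0.5],
    [[0.46, -0.8, 0.2], [0, 0, -0.69], 0.5],
  ],
)

```text
clock: 2.57
position: [0.5543, -0.0448, 0.392]
orientation: [0.0, 0.768, 0.641, 0.0]
ft_force: [-0.0, -0.0, -0.1]
width: 0.0429
grasp_force: 0.0
```

Run:
```python
from h import *
s=robot.state();print(s['clock'],s['position'],s['orientation'],s['joint_positions'],s['ft_force'],s['width'])
im,P=snap('wrist','w1.png'); print(P[0].round(3))
for t in('box','chamber','door_rail'):
    for d in robot.landmark_of(t,'wrist'):
        X=w(P,d['point']); print(t,round(d['p'],2),X.round(4),pix(P,X).round())
```

```text
2.5667 [ 0.5542953  -0.04478768  0.39197743] [7.16468385e-05 7.67582656e-01 6.40949893e-01 3.09101120e-04] [-0.16467058  0.44182856  0.26420193  1.54344382 -0.12182738  1.17193989
 -0.05670404] [-0.04918532 -0.00611795 -0.09230192] 0.04286099189551357
[[ 0.984  0.171  0.05   0.567]
 [-0.178  0.944  0.278  0.026]
 [ 0.001 -0.282  0.959  0.535]
 [ 0.     0.     0.     1.   ]]
box 0.77 [ 0.6525 -0.0513 -0.0016] [387. 175.]
chamber 0.76 [ 0.6508 -0.047   0.0647] [395. 178.]
door_rail 0.85 [ 0.6304 -0.0459  0.1665] [394. 193.]
```

View pics/w1.png

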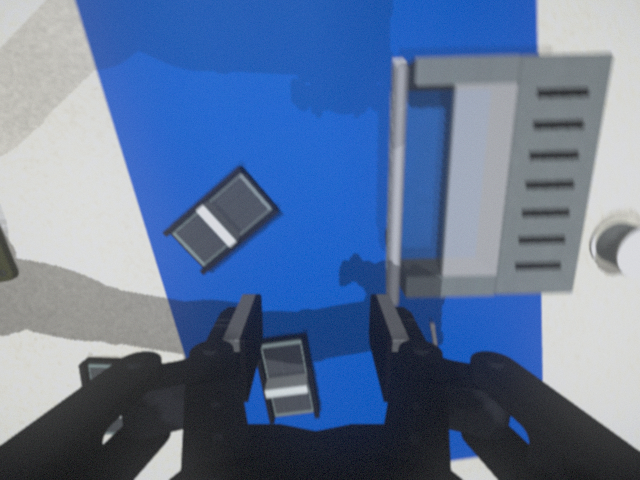

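The wrist view shows the rail from px (400,60) to (393,302), the box roof window and walls behind it, and the carrier at (288,375). I'll fit the rail line and refine the carrier.

```bash
cat > box.py <<'E'
from h import *
E
python3 - <<'E'
from h import *
im=cv2.imread('pics/w1.png')[:,:,::-1].astype(float); P=campose('wrist')
# rail: bright vs blue: red channel weighted per row
pts=[]
for v in range(70,250,6):
    r=im[v,375:425,0]; g=r>110
    if v<95: continue
    idx=np.where(g)[0]
    # first contiguous run
    run=[idx[0]]
    for i in idx[1:]:
        if i==run[-1]+1: run.append(i)
        else: break
    pts.append((375+np.mean(run),v,len(run)))
pts=np.array(pts); print(pts[:,2])
X=np.array([ray(P,u,v,.1695) for u,v,_ in pts])
c=X.mean(0); d=np.linalg.svd(X-c)[2][0]; d*=np.sign(d[1]); print('wrist rail c',c,'yaw',np.degrees(np.arctan2(-d[0],d[1])))
for u,v in((400,60),(393,302)): print(ray(P,u,v,.1695))
print('rear top corners',ray(P,611,54,.127),ray(P,573,293,.127),'front-left wall',ray(P,414,87,.127),ray(P,414,57,.127))
T,PT=None,None
t=cv2.imread('pics/top0.png'); P=campose('top')
for u,v in((294.5,158),(402.5,177.5)): print('top rail',ray(P,u,v,.1695))
for u,v in((309,71),(418,89)): print('top rear',ray(P,u,v,.127))
# carrier by rim mask in top (crop px /600*110)
for u,v in((130,200),(460,212),(133,375),(460,388),(316,213),(311,363)):
    print('car',ray(P,410+u*110/600,200+v*110/600,.045 if 300<u<320 else .025).round(4))
E
```

```text
[13. 13. 13. 13. 14. 13. 12. 12. 15. 15. 14. 13. 13. 14. 14. 13. 13. 12.
 13. 13. 14. 13. 13. 13. 13.]
wrist rail c [ 0.63367965 -0.02627036  0.1695    ] yaw -8.680593323286349
[0.64819881 0.0691263  0.1695    ]
[ 0.61473614 -0.1554536   0.1695    ]
rear top corners [0.85669337 0.04362567 0.127     ] [ 0.82277116 -0.20176648  0.127     ] front-left wall [0.66833167 0.04758006 0.127     ] [0.67118045 0.07428316 0.127     ]
top rail [0.64674081 0.07070638 0.1695    ]
top rail [ 0.6082529  -0.15978526  0.1695    ]
top rear [0.85694252 0.04599194 0.127     ]
top rear [ 0.81834302 -0.19892605  0.127     ]
car [ 0.4968 -0.2569  0.025 ]
car [ 0.4942 -0.4006  0.025 ]
car [ 0.4201 -0.2585  0.025 ]
car [ 0.4173 -0.4002  0.025 ]
car [ 0.4908 -0.3324  0.045 ]
car [ 0.4262 -0.3302  0.045 ]
```

Request:
servo_tool(
  series=[
    [[0.96, 0, 0], [0, 0, 0.14], 0.5],
    [[0.96, 0, 0], [0, 0, 0.13], 0.5],
    [[0, 0, -1], [0, 0, 0], 0.5],
    [[0, 0, -1], [0, 0, 0], 0.5],
    [[0, 0, -1], [0, 0, 0], 0.5],
  ],
)

```text
clock: 3.18
position: [0.631, -0.0407, 0.2701]
orientation: [-0.0, 0.756, 0.654, 0.001]
ft_force: [0.3, 0.1, -1.1]
width: 0.0424
grasp_force: 0.0
```

Request:
servo_tool(
  series=[
    [[0, 0, -0.8], [0, 0, 0], 0.5],
    [[0, 0, -0.8], [0, 0, 0], 0.5],
    [[0, 0, -0.8], [0, 0, 0], 0.5],
    [[0, 0, -0.7], [0, 0, 0], 0.5],
    [[0, 0, 0], [0, 0, 0], 0.5],
  ],
)

```text
clock: 3.6
position: [0.6256, -0.0401, 0.1415]
orientation: [-0.005, 0.756, 0.654, -0.004]
ft_force: [-1.0, 1.3, -0.6]
width: 0.0425
grasp_force: 0.0
```

Request:
servo_tool(
  series=[
    [[0, 0, 0], [0, 0, 0], 0],
    [[0, 0, 0], [0, 0, 0], 0],
    [[0, 0, 0], [0, 0, 0], 0],
    [[0, 0, 0], [0, 0, 0], 0],
    [[0, 0, 0], [0, 0, 0], 0],
  ],
)

```text
clock: 4.02
position: [0.6319, -0.0427, 0.1497]
orientation: [0.001, 0.757, 0.653, 0.002]
ft_force: [-1.2, 1.5, 7.2]
width: 0.0108
grasp_force: 39.5
```

Run:
```python
from h import *
s=robot.state();print(s['clock'],s['position'],s['ft_force'],s['width'],s['grasp_force'])
im,P=snap('wrist','w2.png')
for n in('top','scene'):
  im,P=snap(n)
  for d in robot.landmark_of('door_rail',n):
        X=w(P,d['point']); print(n,round(d['p'],2),X.round(4))
```

```text
4.0167 [ 0.63188923 -0.04267848  0.14965854] [-1.18718443  1.5029234   7.20635022] 0.010791160641899649 39.455772042274475
top 0.24 [ 0.6624  0.3449 -0.0024]
scene 0.68 [ 0.6269 -0.0477  0.1673]
```

Request:
servo_tool(
  series=[
    [[-0.44, 0.07, -0.13], [0, 0, 0], 0],
    [[-0.415, 0.06, -0.2], [0, 0, 0], 0],
    [[-0.37, 0.06, -0.28], [0, 0, 0], 0],
    [[-0.32, 0.05, -0.34], [0, 0, 0], 0],
    [[0, 0, 0], [0, 0, 0], 0],
  ],
)

```text
clock: 4.68
position: [0.5707, -0.0335, 0.1094]
orientation: [0.002, 0.757, 0.653, 0.002]
ft_force: [6.0, 0.5, -7.2]
width: 0.0103
grasp_force: 40.1
```

Run:
```python
from h import *
s=robot.state();print(s['clock'],s['position'],s['orientation'],s['ft_force'],s['width'],s['grasp_force'])
```

```text
4.6833 [ 0.57071654 -0.03349122  0.10938189] [0.00235098 0.75729167 0.65306845 0.00232573] [ 6.009774    0.51358107 -7.19718882] 0.01034185752493683 40.083407163619995
```

Request:
servo_tool(
  series=[
    [[-0.25, 0.04, -0.39], [0, 0, 0], 0],
    [[-0.175, 0.03, -0.43], [0, 0, 0], 0],
    [[-0.1, 0.015, -0.46], [0, 0, 0], 0],
    [[-0.015, 0, -0.47], [0, 0, 0], 0],
    [[0, 0, -0.1], [0, 0, 0], 0],
  ],
)

```text
clock: 5.1
position: [0.551, -0.0306, 0.0373]
orientation: [0.003, 0.758, 0.653, 0.003]
ft_force: [-4.5, 1.2, 51.0]
width: 0.0104
grasp_force: 49.4
```

Run:
```python
from h import *
s=robot.state();print(s['clock'],s['position'],s['orientation'],s['ft_force'],s['width'],s['grasp_force'])
for n in('top','scene'):
  im,P=snap(n,n+'2.png')
  for t in('door_rail','chamber'):
   for d in robot.landmark_of(t,n):
        X=w(P,d['point']); print(n,t,round(d['p'],2),X.round(4))
```

```text
5.1 [ 0.55103863 -0.0305845   0.0372999 ] [0.00272024 0.75754861 0.65276624 0.0029895 ] [-4.49591571  1.18656837 50.98856153] 0.01042604591060295 49.398897886276245
top chamber 0.95 [ 0.6544 -0.0491  0.0607]
scene door_rail 0.67 [ 0.5477 -0.0311  0.0594]
scene chamber 0.79 [ 0.6467 -0.0506  0.0659]
```

Request:
servo_tool(
  series=[
    [[0, 0, 0.05], [0, 0, 0], 0.5],
    [[0, 0, 0], [0, 0, 0], 0.5],
    [[0, 0, 0], [0, 0, 0], 0.5],
    [[0, 0, 0.9], [0, 0, 0], 0.5],
    [[0, 0, 1], [0, 0, 0], 0.5],
  ],
)

```text
clock: 5.82
position: [0.5444, -0.0301, 0.1115]
orientation: [-0.003, 0.757, 0.653, -0.003]
ft_force: [0.8, -0.2, 0.4]
width: 0.0427
grasp_force: 0.0
```

Request:
servo_tool(
  series=[
    [[0, 0, 1], [0, 0, -0.98], 0.5],
    [[0, 0, 1], [0, 0, -0.98], 0.5],
    [[0, 0, 1], [0, 0, -0.98], 0.5],
    [[0, 0, 1], [0, 0, -0.98], 0.5],
    [[-0.27, -0.75, -0.33], [0, 0, -0.98], 0.5],
  ],
)

```text
clock: 6.23
position: [0.5446, -0.0541, 0.2685]
orientation: [0.002, 0.897, 0.442, 0.01]
ft_force: [2.3, 0.1, -1.1]
width: 0.0422
grasp_force: 0.0
```

Run:
```python
from h import *
s=robot.state();print(s['clock'],s['position'],s['orientation'],s['joint_positions'].round(2) if hasattr(s['joint_positions'],'round') else s['joint_positions'],s['ft_force'],s['width'])
for n in('scene','top'):
  im,P=snap(n,n+'3.png')
  for t in('door_rail','box'):
   for d in robot.landmark_of(t,n):
        X=w(P,d['point']); print(n,t,round(d['p'],2),X.round(4),pix(P,X).round())
```

```text
6.2333 [ 0.54463874 -0.05414452  0.26854011] [0.0024591  0.89685986 0.44219917 0.00980999] [-0.23  0.56  0.4   1.79 -0.3   0.83 -0.34] [ 2.3043109   0.1159216  -1.07621815] 0.04224414850795333
scene door_rail 0.59 [ 0.546  -0.034   0.0618] [269. 279.]
scene box 0.77 [ 0.6527 -0.0514 -0.0029] [234. 314.]
```

View pics/scene3.png

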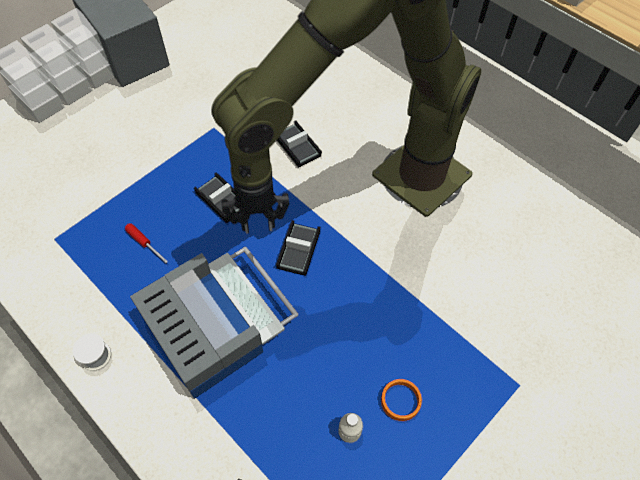

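The door is down level (rail at px (269,279), z≈0.06). The target carrier is at (220,195), partly behind the gripper.

Request:
servo_tool(
  series=[
    [[-0.28, -0.75, -0.35], [0, 0, -0.98], 0.5],
    [[-0.28, -0.75, -0.35], [0, 0, -0.98], 0.5],
    [[-0.28, -0.75, -0.35], [0, 0, -0.98], 0.5],
    [[-0.28, -0.75, -0.35], [0, 0, -0.98], 0.5],
    [[-0.28, -0.75, -0.35], [0, 0, -0.98], 0.5],
  ],
)

```text
clock: 6.95
position: [0.4802, -0.2103, 0.1889]
orientation: [-0.0, 0.981, 0.196, -0.0]
ft_force: [1.6, -0.4, 0.2]
width: 0.0428
grasp_force: 0.0
```

Request:
servo_tool(
  series=[
    [[-0.28, -0.75, -0.35], [0, 0, -0.98], 0.5],
    [[-0.28, -0.75, -0.35], [0, 0, -0.98], 0.5],
    [[-0.28, -0.75, -0.35], [0, 0, -0.98], 0.5],
    [[-0.28, -0.75, -0.35], [0, 0, -0.98], 0.5],
    [[0, 0, 0], [0.02, -0.94, 0], 0.5],
  ],
)

```text
clock: 7.37
position: [0.4358, -0.3358, 0.1295]
orientation: [0.001, 0.999, -0.009, 0.047]
ft_force: [2.7, -0.3, -1.9]
width: 0.0424
grasp_force: 0.0
```

Request:
servo_tool(
  series=[
    [[0, 0, 0], [-0.02, -0.94, 0], 0.5],
    [[0, 0, 0], [-0.02, -0.94, 0], 0.5],
    [[0, 0, 0], [-0.02, -0.94, 0], 0.5],
    [[0, 0, 0], [-0.02, -0.94, 0], 0.5],
    [[0, 0, 0], [0, 0, 0], 0.5],
  ],
)

```text
clock: 7.78
position: [0.4368, -0.3432, 0.1407]
orientation: [-0.011, 0.98, -0.011, 0.2]
ft_force: [-1.4, -1.3, -0.9]
width: 0.0426
grasp_force: 0.0
```

```bash
cat > st.py <<'E'
from h import *
s=robot.state(); M=q2R(s['orientation'])
print(s['clock'],'pos',np.round(s['position'],4),'q',np.round(s['orientation'],3),'j',np.round(s['joint_positions'],2),'F',np.round(s['ft_force'],1),'w',round(s['width'],4),round(s['grasp_force'],1))
print('toolz',M[:,2].round(3),'tooly',M[:,1].round(3),'yaw_y',np.degrees(np.arctan2(M[1,1],M[0,1])).round(2),'tilt',np.degrees(np.arctan2(M[0,2],-M[2,2])).round(1))
E
python3 st.py
python3 - <<'E'
from h import *
im,P=snap('wrist','w4.png')
for t in('carrier','carrier_center'):
    for d in robot.landmark_of(t,'wrist'):
        X=w(P,d['point']); print(t,round(d['p'],2),X.round(4),pix(P,X).round())
E
```

```text
7.7833 pos [ 0.4368 -0.3432  0.1407] q [-0.011  0.98  -0.011  0.2  ] j [ 0.98  0.72 -0.37  2.14 -1.    0.05  0.13] F [-1.4 -1.3 -0.9] w 0.0426 0.0
toolz [ 0.393  0.017 -0.92 ] tooly [-0.017 -1.    -0.025] yaw_y -90.96 tilt 23.1
carrier 0.86 [ 0.4581 -0.3345 -0.0019] [309. 274.]
carrier_center 0.82 [ 0.4589 -0.3321  0.0196] [304. 272.]
```

View pics/w4.png

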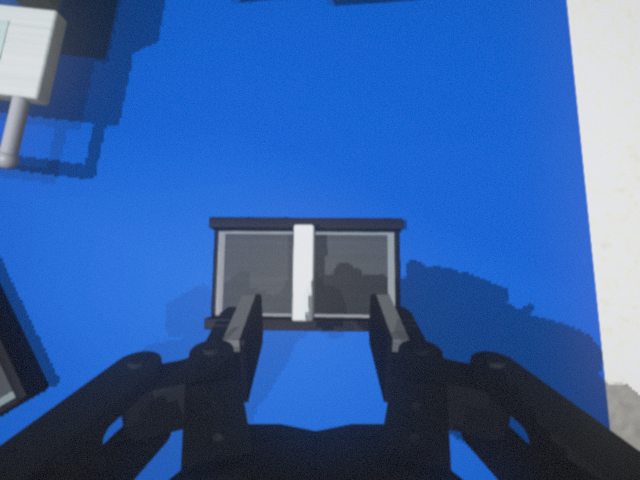

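The wrist view shows the carrier at px (210-403, 220-325) with its grip at (303,272). Joints 5 and 6 are at their limits, so I'll back off to a 20° tilt, which by my geometry is enough.

Run:
```python
from h import *
P=campose('wrist')
for u,v in((303.5,225),(302.5,320)): print('grip',ray(P,u,v,.045).round(4))
for u,v in((209,219),(406,220),(205,328),(406,329)): print('rim',ray(P,u,v,.025).round(4))
```

```text
grip [ 0.493 -0.327  0.045]
grip [ 0.4311 -0.3265  0.045 ]
rim [ 0.501  -0.2579  0.025 ]
rim [ 0.4994 -0.399   0.025 ]
rim [ 0.4239 -0.2573  0.025 ]
rim [ 0.4232 -0.3968  0.025 ]
```

Request:
servo_tool(
  series=[
    [[0, 0, 0], [0, 0.7, 0], 0.5],
    [[0, 0, 0], [0, 0.67, 0], 0.5],
    [[0, 0, 0], [0, 0, 0], 0.5],
    [[0, 0, 0], [0, 0, 0], 0.5],
  ],
)

```text
clock: 8.27
position: [0.4449, -0.3335, 0.1377]
orientation: [-0.012, 0.989, 0.002, 0.145]
ft_force: [0.8, 0.8, 0.3]
width: 0.043
grasp_force: 0.0
```

```bash
python3 st.py
python3 - <<'E'
from h import *
im,P=snap('wrist','w5.png')
for t in('carrier','carrier_center'):
    for d in robot.landmark_of(t,'wrist'):
        X=w(P,d['point']); print(t,round(d['p'],2),X.round(4),pix(P,X).round())
g=im.astype(float).min(2); y,x=np.where(g>190); k=(x>240)&(x<390)&(y>150)&(y<400)
print(x[k].min(),x[k].max(),y[k].min(),y[k].max())
for v in (y[k].min()+2,y[k].max()-4):
    m=x[k&(y==v)].mean(); print(m,v,ray(P,m,v,.045).round(4))
E
```

```text
8.2667 pos [ 0.4449 -0.3335  0.1377] q [-0.012  0.989  0.002  0.145] j [ 0.67  0.7   0.01  2.08 -0.94  0.26  0.02] F [0.8 0.8 0.3] w 0.043 0.0
toolz [ 0.287  0.023 -0.958] tooly [ 0.007 -1.    -0.022] yaw_y -89.62 tilt 16.7
carrier 0.73 [ 4.584e-01 -3.337e-01 -2.000e-04] [320. 264.]
carrier_center 0.58 [ 0.4589 -0.3272  0.02  ] [311. 264.]
307 328 220 316
319.0 222 [ 0.4873 -0.333   0.045 ]
316.0 312 [ 0.4294 -0.3315  0.045 ]
```

Request:
servo_tool(
  series=[
    [[-0.2, 0.05, 0], [-0.21, -0.55, -0.26], 0.5],
    [[0, 0, -0.5], [0, 0, 0], 0.5],
    [[0, 0, -0.7], [0, 0, 0], 0.5],
    [[0, 0, 0], [0, 0, 0], 0.5],
    [[0, 0, 0], [0, 0, 0], 0.5],
  ],
)

```text
clock: 8.83
position: [0.4381, -0.3422, 0.0943]
orientation: [-0.011, 0.987, -0.013, 0.16]
ft_force: [0.2, -0.9, 0.7]
width: 0.0427
grasp_force: 0.0
```

```bash
python3 st.py
```

```text
8.8333 pos [ 0.4381 -0.3422  0.0943] q [-0.011  0.987 -0.013  0.16 ] j [ 0.87  0.79 -0.26  2.11 -1.    0.04  0.11] F [ 0.2 -0.9  0.7] w 0.0427 0.0
toolz [ 0.316  0.017 -0.949] tooly [-0.023 -0.999 -0.025] yaw_y -91.32 tilt 18.4
```

Request:
servo_tool(
  series=[
    [[-0.1, 0, 0], [0, 0.7, 0], 0.5],
    [[0, 0, 0], [0, 0.7, 0], 0.5],
    [[0, 0, 0], [0, 0, 0], 0.5],
    [[0, 0, 0], [0, 0, 0], 0.5],
  ],
)

```text
clock: 9.17
position: [0.4378, -0.3398, 0.0931]
orientation: [-0.01, 0.995, -0.009, 0.104]
ft_force: [0.4, -0.3, 0.3]
width: 0.0429
grasp_force: 0.0
```

```bash
python3 st.py
```

```text
9.1667 pos [ 0.4378 -0.3398  0.0931] q [-0.01   0.995 -0.009  0.104] j [ 0.6   0.79  0.11  2.05 -0.96  0.27 -0.  ] F [ 0.4 -0.3  0.3] w 0.0429 0.0
toolz [ 0.206  0.018 -0.978] tooly [-0.017 -1.    -0.022] yaw_y -90.95 tilt 11.9
```

Request:
servo_tool(
  series=[
    [[-0.12, 0.21, 0], [-0.21, 0, 0], 0.5],
    [[0, 0, -0.5], [0, 0, 0], 0.5],
    [[0, 0, -0.5], [0, 0, 0], 0.5],
    [[0, 0, 0], [0, 0, 0], 0.5],
  ],
)

```text
clock: 9.5
position: [0.4288, -0.3316, 0.0505]
orientation: [-0.003, 0.995, -0.012, 0.103]
ft_force: [0.9, -0.6, 0.8]
width: 0.0428
grasp_force: 0.0
```

```bash
python3 st.py
```

```text
9.5 pos [ 0.4288 -0.3316  0.0505] q [-0.003  0.995 -0.012  0.103] j [ 0.72  0.86 -0.11  2.1  -0.97  0.05  0.02] F [ 0.9 -0.6  0.8] w 0.0428 0.0
toolz [ 0.204  0.003 -0.979] tooly [-0.024 -1.    -0.008] yaw_y -91.38 tilt 11.8
```

Request:
servo_tool(
  series=[
    [[0.1, 0, 0], [0, 0.57, 0], 0.5],
    [[0, 0, 0], [0, 0.57, 0], 0.5],
    [[0, 0, -0.4], [0, 0, 0], 0.5],
    [[0, 0, 0], [0, 0, 0], 0.5],
  ],
)

```text
clock: 9.83
position: [0.4352, -0.331, 0.035]
orientation: [-0.0, 0.999, -0.009, 0.046]
ft_force: [-0.8, 0.0, -0.6]
width: 0.0427
grasp_force: 0.0
```

```bash
python3 st.py
```

```text
9.8333 pos [ 0.4352 -0.331   0.035 ] q [-0.     0.999 -0.009  0.046] j [ 0.48  0.91  0.19  2.01 -0.93  0.25 -0.08] F [-0.8  0.  -0.6] w 0.0427 0.0
toolz [ 0.092 -0.    -0.996] tooly [-0.018 -1.    -0.001] yaw_y -91.05 tilt 5.3
```

Request:
servo_tool(
  series=[
    [[-0.05, 0, -0.35], [0, 0, 0], 0.5],
    [[0, 0, 0], [0, 0, 0], 0.5],
    [[0, 0, 0], [0, 0, 0], 0],
    [[0, 0, 0], [0, 0, 0], 0],
    [[0, 0, 0], [0, 0, 0], 0],
  ],
  newtons=60,
)

```text
clock: 10.25
position: [0.4333, -0.332, 0.0253]
orientation: [-0.002, 0.999, -0.012, 0.05]
ft_force: [0.0, 4.7, 24.7]
width: 0.0129
grasp_force: 76.5
```

Request:
servo_tool(
  series=[
    [[0, 0, 0], [0, 0, 0], 0],
    [[0, 0, 0], [0, 0, 0], 0],
  ],
)

```text
clock: 10.42
position: [0.4334, -0.3321, 0.0253]
orientation: [-0.002, 0.999, -0.012, 0.05]
ft_force: [-0.7, 4.3, 26.2]
width: 0.0125
grasp_force: 76.5
```

```bash
python3 st.py
python3 - <<'E'
from h import *
im,P=snap('wrist','w6.png')
E
```

```text
10.4167 pos [ 0.4334 -0.3321  0.0253] q [-0.002  0.999 -0.012  0.05 ] j [ 0.52  0.92  0.14  2.02 -0.94  0.21 -0.07] F [-0.7  4.3 26.2] w 0.0125 76.5
toolz [ 0.099  0.002 -0.995] tooly [-0.024 -1.    -0.005] yaw_y -91.37 tilt 5.7
```

View pics/w6.png

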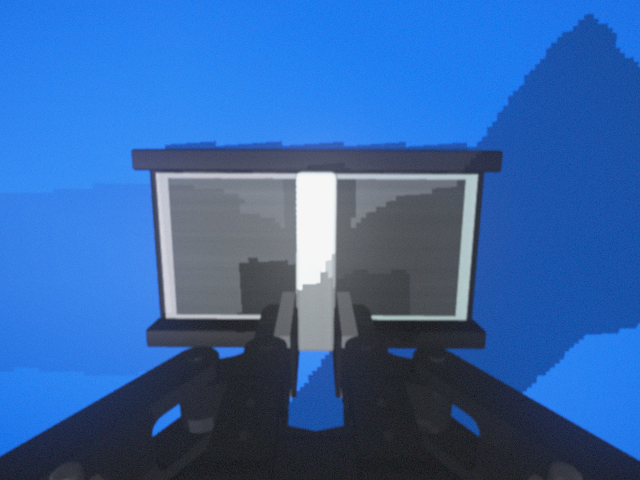

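The carrier's grip is held near its front end, and the fingertips rest on the near rim at about px (290-345,320). Now I lift and carry it to in front of the box.

Request:
servo_tool(
  series=[
    [[0, 0, 0.2], [0, 0, 0], 0],
    [[0, 0, 0.6], [0, 0, 0], 0],
    [[0, 0, 1], [0, 0, 0], 0],
    [[0, 0, 0.9], [0, 0, 0], 0],
    [[0, 0, 0.3], [0, 0, 0], 0],
  ],
)

```text
clock: 10.88
position: [0.4319, -0.3339, 0.1459]
orientation: [0.0, 0.999, -0.012, 0.048]
ft_force: [-0.4, -0.3, -3.4]
width: 0.0125
grasp_force: 74.4
```

Request:
servo_tool(
  series=[
    [[0.15, 0.4, 0], [0, 0, -0.1], 0],
    [[0.3, 0.7, 0], [0, 0, -0.12], 0],
    [[0.37, 0.82, 0], [0, 0, -0.15], 0],
    [[0.37, 0.82, 0], [0, 0, -0.15], 0],
    [[0.37, 0.82, 0], [0, 0, -0.15], 0],
  ],
)

```text
clock: 11.3
position: [0.4932, -0.1885, 0.1415]
orientation: [-0.001, 0.998, -0.048, 0.045]
ft_force: [1.1, -0.4, -4.0]
width: 0.0125
grasp_force: 74.4
```

Request:
servo_tool(
  series=[
    [[0.37, 0.82, 0], [0, 0, -0.15], 0],
    [[0.37, 0.82, 0], [0, 0, -0.15], 0],
    [[0.37, 0.82, 0], [0, 0, -0.15], 0],
    [[0.37, 0.82, 0], [0, 0, -0.1], 0],
    [[0, 0, 0], [0, 0, 0], 0],
  ],
)

```text
clock: 11.72
position: [0.5553, -0.0478, 0.1399]
orientation: [-0.003, 0.997, -0.069, 0.044]
ft_force: [0.0, 2.3, -4.6]
width: 0.0125
grasp_force: 74.5
```

```bash
python3 st.py
python3 - <<'E'
from h import *
im,P=snap('wrist','w7.png')
for t in('chamber','carrier','carrier_center'):
    for d in robot.landmark_of(t,'wrist'):
        X=w(P,d['point']); print(t,round(d['p'],2),X.round(4),pix(P,X).round())
im,P=snap('scene','s7.png')
for t in('carrier','carrier_center','door_rail'):
    for d in robot.landmark_of(t,'scene'):
        X=w(P,d['point']); print(t,round(d['p'],2),X.round(4),pix(P,X).round())
E
```

```text
11.7167 pos [ 0.5553 -0.0478  0.1399] q [-0.003  0.997 -0.069  0.044] j [-0.34  0.79  0.6   1.97 -0.88  0.56 -0.84] F [ 0.   2.3 -4.6] w 0.0125 74.5
toolz [ 0.089  0.    -0.996] tooly [-0.137 -0.991 -0.012] yaw_y -97.87 tilt 5.1
chamber 0.57 [ 0.6517 -0.0481  0.0628] [295.  97.]
carrier 0.63 [ 0.5766 -0.0528  0.1144] [322. 247.]
carrier_center 0.71 [ 0.5823 -0.0516  0.136 ] [317. 245.]
carrier 0.89 [ 0.4113 -0.0685 -0.0008] [300. 249.]
carrier 0.83 [ 0.5696 -0.0661  0.1153] [251. 266.]
carrier 0.81 [ 0.1777 -0.3223  0.0041] [297. 146.]
carrier 0.17 [ 0.5469 -0.0321  0.0583] [270. 280.]
carrier_center 0.72 [ 0.5744 -0.0636  0.1409] [249. 263.]
carrier_center 0.66 [ 0.4159 -0.069   0.0275] [298. 245.]
carrier_center 0.57 [ 0.1772 -0.3239  0.0195] [296. 142.]
door_rail 0.87 [ 0.5487 -0.0347  0.0631] [268. 279.]
```

View pics/w7.png

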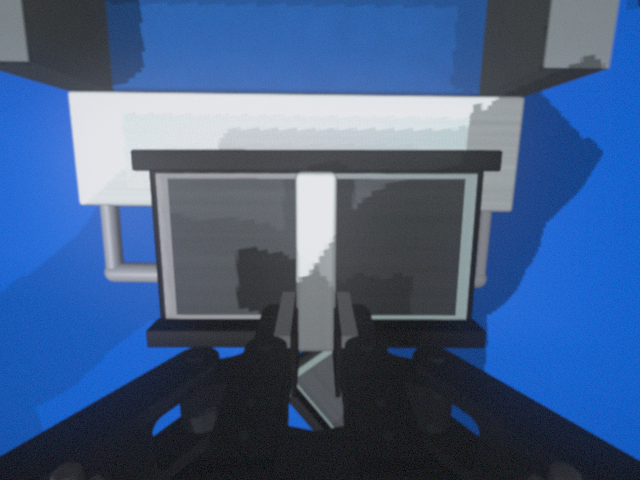

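Run:
```python
from h import *
P=campose('wrist')
a=ray(P,70,92,.0655);b=ray(P,523,97,.0655);print(a,b,np.linalg.norm(a-b),(a+b)/2,np.degrees(np.arctan2(a[0]-b[0],a[1]-b[1])))
# carrier from tool: rim tops height = TCPz-.0253+.025
z=.1399-.0003
q=[ray(P,u,v,z) for u,v in((132,151),(501,151),(147,346),(485,346))]
for x in q: print(x.round(4))
print(np.mean(q,0), ray(P,107,271,.0595),ray(P,484,285,.0595))
```

```text
[0.67060232 0.0583022  0.0655    ] [ 0.63040442 -0.18698368  0.0655    ] 0.24855791511998948 [ 0.65050337 -0.06434074  0.0655    ] 9.307006351176447
[ 0.6269 -0.001   0.1396]
[ 0.6058 -0.1389  0.1396]
[0.5487 0.012  0.1396]
[ 0.5274 -0.1275  0.1396]
[ 0.57719637 -0.06384315  0.1396    ] [0.56769102 0.0675165  0.0595    ] [ 0.52369416 -0.16081009  0.0595    ]
```

```bash
python3 st.py
```

```text
12.1167 pos [ 0.5532 -0.0604  0.1417] q [ 0.003  0.996 -0.076  0.046] j [-0.33  0.79  0.61  1.97 -0.88  0.55 -0.84] F [ 0.4  0.4 -2.6] w 0.0128 74.6
toolz [ 0.09  -0.013 -0.996] tooly [-0.152 -0.988 -0.001] yaw_y -98.72 tilt 5.2
```

Request:
servo_tool(
  series=[
    [[0.1, 0.64, -0.2], [0, -0.08, 0], 0],
    [[0, 0, -0.5], [0, 0, 0], 0],
    [[0, 0, -0.3], [0, 0, 0], 0],
    [[0, 0, 0], [0, 0, 0], 0],
    [[0, 0, 0], [0, 0, 0], 0],
  ],
)

```text
clock: 12.53
position: [0.5574, -0.0341, 0.1014]
orientation: [0.003, 0.996, -0.075, 0.049]
ft_force: [0.2, -0.9, -2.2]
width: 0.0126
grasp_force: 74.7
```

Request:
servo_tool(
  series=[
    [[0, 0, 0], [0, 0, 0], 0],
    [[0, 0, 0], [0, 0, 0], 0],
    [[0, 0, 0], [0, 0, 0], 0],
  ],
)

```text
clock: 12.78
position: [0.5584, -0.0337, 0.1023]
orientation: [0.003, 0.996, -0.075, 0.051]
ft_force: [-0.8, -0.0, -2.3]
width: 0.0129
grasp_force: 74.7
```

```bash
python3 st.py
python3 - <<'E'
from h import *
im,P=snap('wrist','w8.png'); print(robot.state()['position'])
for d in robot.landmark_of('chamber','wrist'):
        X=w(P,d['point']); print(round(d['p'],2),X.round(4),pix(P,X).round())
E
```

```text
12.7833 pos [ 0.5584 -0.0337  0.1023] q [ 0.003  0.996 -0.075  0.051] j [-0.32  0.84  0.5   1.99 -0.94  0.44 -0.83] F [-0.8 -0.  -2.3] w 0.0129 74.7
toolz [ 0.101 -0.013 -0.995] tooly [-0.149 -0.989 -0.002] yaw_y -98.56 tilt 5.8
[ 0.55829281 -0.03347519  0.10215327]
0.69 [ 0.6519 -0.0488  0.0627] [319.  86.]
```

View pics/w8.png

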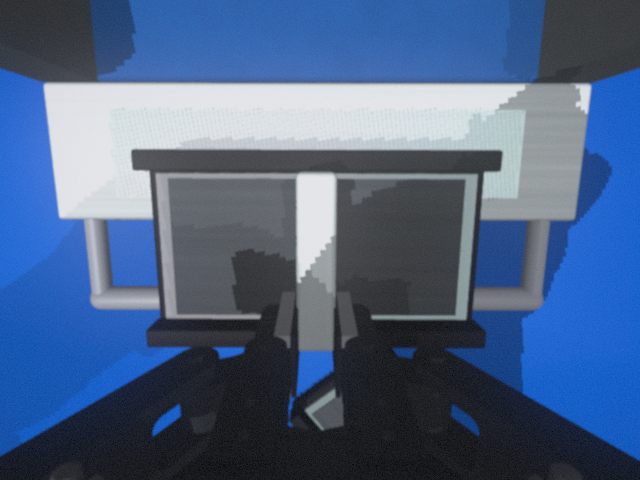

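The door's hinge line runs px (45,83)-(590,83), parallel to the carrier's far rim and centred on it (317 against 316). I'm inserting now.

Request:
servo_tool(
  series=[
    [[0, 0, -0.22], [0, 0, 0], 0],
    [[0.4, -0.06, 0], [0, 0, 0], 0],
    [[0.5, -0.077, 0], [0, 0, 0], 0],
    [[0.5, -0.077, 0], [0, 0, 0], 0],
    [[0, 0, 0], [0, 0, 0], 0],
  ],
)

```text
clock: 13.3
position: [0.6189, -0.0424, 0.0935]
orientation: [0.004, 0.996, -0.073, 0.053]
ft_force: [0.3, 0.0, -2.1]
width: 0.0127
grasp_force: 74.8
```

Request:
servo_tool(
  series=[
    [[0, 0, 0], [0, 0, 0], 0],
    [[0, 0, 0], [0, 0, 0], 0],
  ],
)

```text
clock: 13.47
position: [0.6129, -0.0415, 0.0925]
orientation: [0.003, 0.996, -0.074, 0.049]
ft_force: [-1.1, 0.0, -3.0]
width: 0.0124
grasp_force: 74.7
```

```bash
python3 st.py
```

```text
13.4667 pos [ 0.6129 -0.0415  0.0925] q [ 0.003  0.996 -0.074  0.049] j [-0.32  0.91  0.55  1.83 -0.88  0.55 -0.92] F [-1.1  0.  -3. ] w 0.0124 74.7
toolz [ 0.098 -0.012 -0.995] tooly [-0.148 -0.989 -0.002] yaw_y -98.52 tilt 5.6
```

Request:
servo_tool(
  series=[
    [[0.38, -0.06, 0], [0, 0, 0], 0],
    [[0.38, -0.06, 0], [0, 0, 0], 0],
    [[0.38, -0.06, 0], [0, 0, 0], 0],
    [[0.38, -0.06, 0], [0, 0, 0], 0],
    [[0, 0, 0], [0, 0, 0], 0],
  ],
)

```text
clock: 13.88
position: [0.6768, -0.0516, 0.0929]
orientation: [0.003, 0.996, -0.074, 0.051]
ft_force: [0.2, 0.2, -2.6]
width: 0.0122
grasp_force: 74.7
```

Request:
servo_tool(
  series=[
    [[0, 0, 0], [0, 0, 0], 0],
    [[0, 0, 0], [0, 0, 0], 0],
  ],
)

```text
clock: 14.05
position: [0.6728, -0.051, 0.0923]
orientation: [0.002, 0.996, -0.075, 0.049]
ft_force: [0.2, -0.1, -3.5]
width: 0.0122
grasp_force: 74.7
```

```bash
python3 st.py
```

```text
14.05 pos [ 0.6728 -0.051   0.0923] q [ 0.002  0.996 -0.075  0.049] j [-0.31  0.98  0.61  1.64 -0.83  0.68 -1.01] F [ 0.2 -0.1 -3.5] w 0.0122 74.7
toolz [ 0.097 -0.012 -0.995] tooly [-0.149 -0.989 -0.003] yaw_y -98.56 tilt 5.5
```

Request:
servo_tool(
  series=[
    [[0.1, -0.015, 0], [0, 0, 0], 0],
    [[0, 0, -0.05], [0, 0, 0], 0],
    [[0, 0, -0.03], [0, 0, 0], 0],
    [[0, 0, 0], [0, 0, 0], 0],
    [[0, 0, 0], [0, 0, 0], 0],
  ],
)

```text
clock: 14.47
position: [0.6785, -0.0518, 0.0896]
orientation: [0.003, 0.996, -0.074, 0.05]
ft_force: [-0.4, -0.1, -1.8]
width: 0.0125
grasp_force: 75.0
```

```bash
python3 st.py
```

```text
14.4667 pos [ 0.6785 -0.0518  0.0896] q [ 0.003  0.996 -0.074  0.05 ] j [-0.3   0.99  0.61  1.62 -0.83  0.69 -1.01] F [-0.4 -0.1 -1.8] w 0.0125 75.0
toolz [ 0.099 -0.012 -0.995] tooly [-0.148 -0.989 -0.002] yaw_y -98.53 tilt 5.7
```

Request:
servo_tool(
  series=[
    [[0, 0, -0.02], [0, 0, 0], 0],
    [[0, 0, -0.02], [0, 0, 0], 0],
    [[0, 0, 0], [0, 0, 0], 0],
    [[0, 0, 0], [0, 0, 0], 0],
  ],
)

```text
clock: 14.8
position: [0.6786, -0.0519, 0.0894]
orientation: [0.002, 0.996, -0.074, 0.05]
ft_force: [-3.4, 1.6, 8.4]
width: 0.0129
grasp_force: 76.5
```

```bash
python3 st.py; sleep 0
python3 - <<'E'
from h import *
for i in range(3): robot.capture('wrist')
E
python3 st.py
```

```text
14.8 pos [ 0.6786 -0.0519  0.0894] q [ 0.002  0.996 -0.074  0.05 ] j [-0.3   0.99  0.61  1.62 -0.83  0.69 -1.01] F [-3.4  1.6  8.4] w 0.0129 76.5
toolz [ 0.1   -0.012 -0.995] tooly [-0.148 -0.989 -0.003] yaw_y -98.52 tilt 5.7
14.95 pos [ 0.6787 -0.0518  0.0895] q [ 0.002  0.996 -0.074  0.05 ] j [-0.3   0.99  0.61  1.62 -0.83  0.69 -1.01] F [-3.3  1.8  8.7] w 0.0125 76.5
toolz [ 0.1   -0.012 -0.995] tooly [-0.148 -0.989 -0.003] yaw_y -98.52 tilt 5.7
```

Request:
servo_tool(
  series=[
    [[0.06, -0.01, 0.01], [0, 0, 0], 0],
    [[0, 0, 0], [0, 0, 0], 0],
    [[0, 0, 0], [0, 0, 0], 0.4],
    [[0, 0, 0], [0, 0, 0], 0.4],
    [[0, 0, 0], [0, 0, 0], 0.4],
  ],
)

```text
clock: 15.37
position: [0.6815, -0.0525, 0.0886]
orientation: [0.003, 0.996, -0.074, 0.05]
ft_force: [0.3, 0.8, -0.1]
width: 0.0346
grasp_force: 0.1
```

Request:
servo_tool(
  series=[
    [[0, 0, 0.1], [0, 0, 0], 0.4],
    [[-0.35, 0.053, 0], [0, 0, 0], 0.4],
    [[-0.4, 0.06, 0], [0, 0, 0], 0.4],
    [[0, 0, 0], [0, 0, 0], 0],
    [[0, 0, 0], [0, 0, 0], 0],
  ],
)

```text
clock: 15.78
position: [0.651, -0.0477, 0.0925]
orientation: [0.003, 0.996, -0.074, 0.05]
ft_force: [0.9, -0.6, 0.2]
width: 0.0108
grasp_force: 0.0
```

Request:
servo_tool(
  series=[
    [[0, 0, 0], [0, 0, 0], 0],
    [[0, 0, 0], [0, 0, 0], 0],
  ],
)

```text
clock: 15.95
position: [0.6523, -0.048, 0.0925]
orientation: [0.003, 0.996, -0.074, 0.051]
ft_force: [-0.1, 0.9, -0.2]
width: 0.0
grasp_force: 0.0
```

```bash
python3 st.py;  python3 - <<'E'
from h import *
im,P=snap('wrist','w9.png')
E
```

```text
15.95 pos [ 0.6523 -0.048   0.0925] q [ 0.003  0.996 -0.074  0.051] j [-0.31  0.96  0.59  1.71 -0.85  0.63 -0.97] F [-0.1  0.9 -0.2] w 0.0 0.0
toolz [ 0.101 -0.013 -0.995] tooly [-0.148 -0.989 -0.002] yaw_y -98.5 tilt 5.8
```

View pics/w9.png

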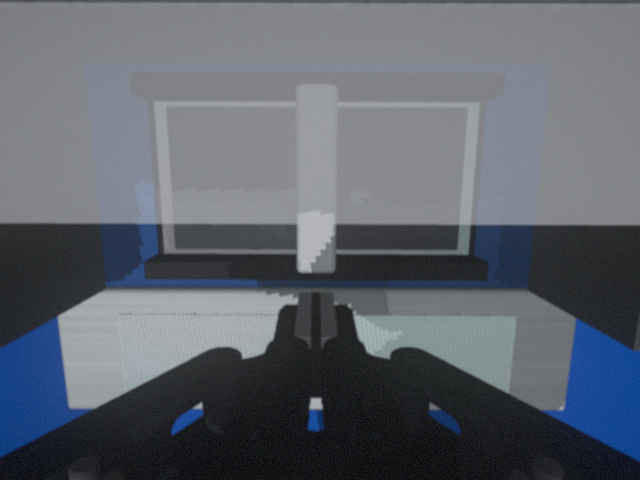

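The carrier sits square in the chamber, its far rim at px rows 72-98 a few mm short of the back wall at row ~65. The shut fingers are in front of the grip, so I push.

Request:
servo_tool(
  series=[
    [[0.25, -0.038, 0], [0, 0, 0], 0],
    [[0.05, -0.008, 0], [0, 0, 0], 0],
    [[0.05, -0.008, 0], [0, 0, 0], 0],
    [[0, 0, 0], [0, 0, 0], 0],
  ],
)

```text
clock: 16.33
position: [0.6648, -0.0499, 0.092]
orientation: [0.003, 0.996, -0.074, 0.049]
ft_force: [-1.1, 0.1, -0.1]
width: 0.0002
grasp_force: 0.7
```

Request:
servo_tool(
  series=[
    [[0.05, -0.008, 0], [0, 0, 0], 0],
    [[0, 0, 0], [0, 0, 0], 0],
    [[0, 0, 0], [0, 0, 0], 0],
  ],
)

```text
clock: 16.58
position: [0.667, -0.0503, 0.0921]
orientation: [0.003, 0.996, -0.074, 0.05]
ft_force: [-0.5, 1.0, -0.4]
width: -0.0003
grasp_force: 0.6
```

```bash
python3 st.py
```

```text
16.5833 pos [ 0.667  -0.0503  0.0921] q [ 0.003  0.996 -0.074  0.05 ] j [-0.31  0.97  0.6   1.66 -0.84  0.67 -0.99] F [-0.5  1.  -0.4] w -0.0003 0.6
toolz [ 0.099 -0.013 -0.995] tooly [-0.148 -0.989 -0.002] yaw_y -98.52 tilt 5.7
```

Request:
servo_tool(
  series=[
    [[0.05, -0.008, 0], [0, 0, 0], 0],
    [[0, 0, 0], [0, 0, 0], 0],
    [[0, 0, 0], [0, 0, 0], 0],
  ],
)

```text
clock: 16.83
position: [0.6694, -0.0506, 0.0923]
orientation: [0.003, 0.996, -0.074, 0.05]
ft_force: [-1.0, -0.9, -0.4]
width: 0.0003
grasp_force: 0.4
```

Request:
servo_tool(
  series=[
    [[0.05, -0.008, 0], [0, 0, 0], 0],
    [[0, 0, 0], [0, 0, 0], 0],
    [[0, 0, 0], [0, 0, 0], 0],
  ],
)

```text
clock: 17.08
position: [0.6707, -0.0508, 0.0922]
orientation: [0.003, 0.996, -0.074, 0.05]
ft_force: [-2.5, -0.2, 1.7]
width: -0.0003
grasp_force: 1.6
```

Request:
servo_tool(
  series=[
    [[0.03, -0.005, 0], [0, 0, 0], 0],
    [[0, 0, 0], [0, 0, 0], 0],
    [[0, 0, 0], [0, 0, 0], 0],
  ],
)

```text
clock: 17.33
position: [0.6708, -0.0508, 0.0922]
orientation: [0.002, 0.996, -0.074, 0.048]
ft_force: [-7.0, 1.0, 3.4]
width: 0.0001
grasp_force: 3.2
```

```bash
python3 st.py
```

```text
17.3333 pos [ 0.6708 -0.0508  0.0922] q [ 0.002  0.996 -0.074  0.048] j [-0.31  0.98  0.61  1.65 -0.83  0.68 -1.  ] F [-7.   1.   3.4] w 0.0001 3.2
toolz [ 0.096 -0.012 -0.995] tooly [-0.148 -0.989 -0.003] yaw_y -98.53 tilt 5.5
```

Request:
servo_tool(
  series=[
    [[-0.4, 0.06, 0], [0, 0, 0], 0],
    [[-0.6, 0.09, 0.8], [0.14, 0.91, 0], 0],
    [[-0.6, 0.09, 0.8], [0, 0, 1], 0],
    [[-0.6, 0.09, 0.8], [0, 0, 1], 0],
    [[-0.6, 0.09, 0.8], [0, 0, 1], 0.5],
  ],
)

```text
clock: 17.75
position: [0.5607, -0.0349, 0.2217]
orientation: [-0.0, 0.996, 0.085, 0.003]
ft_force: [-0.5, -0.5, 2.0]
width: 0.0108
grasp_force: 0.0
```

Request:
servo_tool(
  series=[
    [[-0.1, 0, 0], [0, 0, 1], 0.5],
    [[0, 0, 0], [0, 0, 1], 0.5],
    [[0, 0, 0], [0, 0, 1], 0.5],
    [[0, 0, 0], [0, 0, 1], 0.5],
    [[0, 0, 0], [0, 0, 1], 0.5],
  ],
)

```text
clock: 18.17
position: [0.5578, -0.0346, 0.2211]
orientation: [-0.001, 0.94, 0.34, 0.003]
ft_force: [-0.2, -0.5, 0.0]
width: 0.0426
grasp_force: 0.0
```

Request:
servo_tool(
  series=[
    [[0, 0, 0], [0, 0, 1], 0.5],
    [[0, 0, 0], [0, 0, 1], 0.5],
    [[0, 0, 0], [0, 0, 1], 0.5],
    [[0, 0, 0], [0, 0, 1], 0.5],
    [[0, 0, 0], [0, 0, 1], 0.5],
  ],
)

```text
clock: 18.58
position: [0.5578, -0.0347, 0.2209]
orientation: [-0.001, 0.821, 0.572, 0.002]
ft_force: [0.3, -0.7, 0.2]
width: 0.0428
grasp_force: 0.0
```

Request:
servo_tool(
  series=[
    [[0, 0, 0], [0, 0, 1], 0.5],
    [[0, 0, 0], [0, 0, 1], 0.5],
    [[0, 0, 0], [0, 0, 0], 0.5],
    [[0, 0, 0], [0, 0, 0], 0.5],
    [[0, 0, 0], [0, 0, 0], 0.5],
  ],
)

```text
clock: 19.0
position: [0.5569, -0.0346, 0.2205]
orientation: [-0.002, 0.759, 0.651, 0.001]
ft_force: [-0.4, 0.5, 1.1]
width: 0.0427
grasp_force: 0.0
```

```bash
python3 st.py;  python3 - <<'E'
from h import *
im,P=snap('scene','s10.png')
for t in('carrier','door_rail'):
    for d in robot.landmark_of(t,'scene'):
        X=w(P,d['point']); print(t,round(d['p'],2),X.round(4),pix(P,X).round())
E
```

```text
19.0 pos [ 0.5569 -0.0346  0.2205] q [-0.002  0.759  0.651  0.001] j [-0.2   0.63  0.3   1.8  -0.26  0.75  0.09] F [-0.4  0.5  1.1] w 0.0427 0.0
toolz [-0.001  0.004 -1.   ] tooly [ 0.988 -0.151 -0.001] yaw_y -8.71 tilt -0.0
carrier 0.82 [ 0.1779 -0.3245  0.0023] [296. 146.]
carrier 0.77 [ 0.7114 -0.0604  0.062 ] [210. 316.]
door_rail 0.71 [ 0.5489 -0.0289  0.0606] [270. 281.]
```

Request:
servo_tool(
  series=[
    [[-0.15, 0.08, -0.9], [0, 0, 0], 0.5],
    [[0, 0, -0.9], [0, 0, 0], 0.5],
    [[0, 0, -0.9], [0, 0, 0], 0.5],
    [[0, 0, -0.9], [0, 0, 0], 0.5],
    [[0, 0, -0.85], [0, 0, 0], 0.5],
  ],
)

```text
clock: 19.57
position: [0.5504, -0.031, 0.0406]
orientation: [-0.002, 0.758, 0.652, 0.001]
ft_force: [0.6, 0.6, -0.0]
width: 0.0428
grasp_force: 0.0
```

Request:
servo_tool(
  series=[
    [[0, 0, 0], [0, 0, 0], 0.5],
    [[0, 0, 0], [0, 0, 0], 0],
    [[0, 0, 0], [0, 0, 0], 0],
    [[0, 0, 0], [0, 0, 0], 0],
    [[0, 0, 0], [0, 0, 0], 0],
  ],
  newtons=40,
)

```text
clock: 19.98
position: [0.5508, -0.0313, 0.0444]
orientation: [-0.001, 0.758, 0.652, 0.001]
ft_force: [-2.4, 0.1, 4.0]
width: 0.01
grasp_force: 39.3
```

```bash
python3 st.py
```

```text
19.9833 pos [ 0.5508 -0.0313  0.0444] q [-0.001  0.758  0.652  0.001] j [-0.11  0.9   0.15  1.93 -0.36  0.35  0.18] F [-2.4  0.1  4. ] w 0.01 39.3
toolz [ 0.     0.004 -1.   ] tooly [ 0.989 -0.149 -0.   ] yaw_y -8.55 tilt 0.0
```

Request:
servo_tool(
  series=[
    [[0.015, 0, 0.47], [0, 0, 0], 0],
    [[0.1, -0.015, 0.46], [0, 0, 0], 0],
    [[0.175, -0.03, 0.43], [0, 0, 0], 0],
    [[0.25, -0.04, 0.39], [0, 0, 0], 0],
    [[0, 0, 0], [0, 0, 0], 0],
  ],
)

```text
clock: 20.4
position: [0.5705, -0.0343, 0.1157]
orientation: [-0.003, 0.758, 0.652, 0.0]
ft_force: [-8.3, 0.2, 7.4]
width: 0.0103
grasp_force: 40.2
```

Request:
servo_tool(
  series=[
    [[0.315, -0.05, 0.34], [0, 0, 0], 0],
    [[0.37, -0.055, 0.28], [0, 0, 0], 0],
    [[0.415, -0.065, 0.2], [0, 0, 0], 0],
    [[0.3, -0.045, 0.09], [0, 0, 0], 0],
    [[0, 0, 0], [0, 0, 0], 0],
  ],
)

```text
clock: 20.82
position: [0.628, -0.0431, 0.1541]
orientation: [-0.002, 0.758, 0.652, 0.002]
ft_force: [-10.3, 2.2, 27.7]
width: 0.0101
grasp_force: 44.6
```

```bash
python3 st.py
```

```text
20.8167 pos [ 0.628  -0.0431  0.1541] q [-0.002  0.758  0.652  0.002] j [-0.15  0.81  0.27  1.64 -0.3   0.74  0.12] F [-10.3   2.2  27.7] w 0.0101 44.6
toolz [-0.001  0.005 -1.   ] tooly [ 0.989 -0.149 -0.001] yaw_y -8.56 tilt -0.0
```

Request:
servo_tool(
  series=[
    [[0.15, -0.02, 0.06], [0, 0, 0], 0],
    [[0.15, -0.02, 0.04], [0, 0, 0], 0],
    [[0.1, -0.015, 0.02], [0, 0, 0], 0],
    [[0, 0, 0], [0, 0, 0], 0],
    [[0, 0, 0], [0, 0, 0], 0],
  ],
)

```text
clock: 21.23
position: [0.6433, -0.0454, 0.1563]
orientation: [-0.002, 0.758, 0.652, 0.001]
ft_force: [-5.6, 1.4, 8.6]
width: 0.0106
grasp_force: 43.3
```

Request:
servo_tool(
  series=[
    [[0.1, -0.015, 0.01], [0, 0, 0], 0],
    [[0, 0, 0], [0, 0, 0], 0],
    [[0, 0, 0], [0, 0, 0], 0],
  ],
)

```text
clock: 21.48
position: [0.6469, -0.046, 0.1567]
orientation: [-0.002, 0.758, 0.652, 0.001]
ft_force: [-5.5, 0.1, 7.9]
width: 0.0105
grasp_force: 43.3
```

```bash
python3 st.py
```

```text
21.4833 pos [ 0.6469 -0.046   0.1567] q [-0.002  0.758  0.652  0.001] j [-0.14  0.83  0.28  1.57 -0.29  0.79  0.11] F [-5.5  0.1  7.9] w 0.0105 43.3
toolz [-0.002  0.005 -1.   ] tooly [ 0.989 -0.149 -0.003] yaw_y -8.56 tilt -0.1
```

Request:
servo_tool(
  series=[
    [[0.05, -0.008, 0], [0, 0, 0], 0],
    [[0, 0, 0], [0, 0, 0], 0],
    [[0, 0, 0], [0, 0, 0], 0],
  ],
)

```text
clock: 21.73
position: [0.6476, -0.046, 0.1567]
orientation: [-0.004, 0.758, 0.652, -0.0]
ft_force: [-8.3, 0.5, 11.2]
width: 0.0097
grasp_force: 43.6
```

Request:
servo_tool(
  series=[
    [[0.05, -0.008, 0], [0, 0, 0], 0],
    [[0, 0, 0], [0, 0, 0], 0],
    [[0, 0, 0], [0, 0, 0], 0],
  ],
)

```text
clock: 21.98
position: [0.6476, -0.046, 0.1567]
orientation: [-0.005, 0.758, 0.652, -0.002]
ft_force: [-12.3, 1.6, 15.1]
width: 0.0105
grasp_force: 44.0
```

```bash
python3 st.py
```

```text
21.9833 pos [ 0.6476 -0.046   0.1567] q [-0.005  0.758  0.652 -0.002] j [-0.14  0.83  0.28  1.56 -0.29  0.8   0.11] F [-12.3   1.6  15.1] w 0.0105 44.0
toolz [-0.009  0.006 -1.   ] tooly [ 0.989 -0.149 -0.01 ] yaw_y -8.56 tilt -0.5
```

Request:
servo_tool(
  series=[
    [[0.05, -0.008, 0], [0, 0, 0], 0],
    [[0, 0, 0], [0, 0, 0], 0],
    [[0, 0, 0], [0, 0, 0], 0.5],
    [[0, 0, 0], [0, 0, 0], 0.5],
    [[0, 0, 0], [0, 0, 0], 0.5],
  ],
)

```text
clock: 22.4
position: [0.6552, -0.0468, 0.1554]
orientation: [-0.001, 0.758, 0.653, 0.002]
ft_force: [-0.0, -0.3, -1.4]
width: 0.0425
grasp_force: 0.0
```

Request:
servo_tool(
  series=[
    [[-0.15, 0.02, 0.2], [0, 0, 0], 0.5],
    [[0, 0, 0.8], [0, 0, 0], 0.5],
    [[0, 0, 1], [0, 0, 0], 0.5],
    [[-0.5, 0, 0.8], [0, 0, 0], 0.5],
    [[-0.8, 0, 0.6], [0, 0, 0], 0.5],
  ],
)

```text
clock: 22.82
position: [0.599, -0.0462, 0.2933]
orientation: [0.001, 0.757, 0.653, 0.003]
ft_force: [0.5, -0.6, 1.6]
width: 0.0426
grasp_force: 0.0
```

Request:
servo_tool(
  series=[
    [[-0.9, 0, 0.3], [0, 0, 0], 0.5],
    [[-0.9, 0, 0.3], [0, 0, 0], 0.5],
    [[-0.9, 0, 0], [0, 0, 0], 0.5],
    [[0, 0, 0], [0, 0, 0], 0.5],
    [[0, 0, 0], [0, 0, 0], 0.5],
  ],
)

```text
clock: 23.23
position: [0.4857, -0.0462, 0.3148]
orientation: [-0.002, 0.758, 0.652, 0.001]
ft_force: [1.2, 0.1, 0.4]
width: 0.043
grasp_force: 0.0
```

```bash
python3 st.py;  python3 - <<'E'
from h import *
for n in('scene','top','wrist'):
  im,P=snap(n,n+'11.png')
  for t in('carrier','door_rail','box','chamber','tape','flux','driver'):
    for d in robot.landmark_of(t,n):
        X=w(P,d['point']); print(n,t,round(d['p'],2),X.round(4),pix(P,X).round())
a=cv2.imread('pics/scene11.png')[215:400,100:330]; b=cv2.imread('pics/top11.png')[50:200,260:440]
cv2.imwrite('pics/c11.png',np.hstack([cv2.resize(a,(400,400)),cv2.resize(b,(400,400))]))
E
```

```text
23.2333 pos [ 0.4857 -0.0462  0.3148] q [-0.002  0.758  0.652  0.001] j [-0.24  0.42  0.36  1.87 -0.19  0.89  0.07] F [1.2 0.1 0.4] w 0.043 0.0
toolz [-0.002  0.005 -1.   ] tooly [ 0.989 -0.149 -0.002] yaw_y -8.59 tilt -0.1
scene carrier 0.84 [ 0.1751 -0.3287  0.0009] [296. 145.]
scene carrier 0.67 [ 0.7103 -0.0587  0.0617] [210. 317.]
scene carrier 0.57 [ 0.411  -0.0723  0.0017] [299. 248.]
scene door_rail 0.97 [ 0.6449 -0.0474  0.1689] [229. 281.]
scene box 0.57 [ 6.528e-01 -4.920e-02  6.000e-04] [235. 314.]
scene chamber 0.55 [ 0.6494 -0.0502  0.0663] [232. 301.]
scene chamber 0.39 [ 0.7131 -0.0571  0.0907] [208. 313.]
scene tape 0.94 [ 0.5272  0.3762 -0.0013] [399. 401.]
scene flux 0.92 [ 0.6583  0.3435 -0.0025] [349. 432.]
scene driver 0.2 [ 6.523e-01 -4.670e-02 -4.000e-04] [236. 314.]
top carrier 0.73 [ 0.7162 -0.0578  0.0633] [353. 141.]
top carrier 0.73 [ 0.1788 -0.3187 -0.0037] [457. 370.]
top carrier 0.2 [ 0.5298  0.3843 -0.0026] [172. 220.]
top tape 0.71 [ 0.53    0.3789 -0.0017] [174. 219.]
top flux 0.67 [ 0.6616  0.3469 -0.0029] [189. 168.]
top driver 0.94 [ 6.931e-01 -3.520e-01 -4.000e-04] [471. 159.]
wrist carrier 0.82 [ 0.4161 -0.0695  0.0023] [260. 221.]
wrist carrier 0.79 [ 0.7128 -0.0566  0.0642] [539. 180.]
wrist carrier 0.76 [ 0.1812 -0.3252  0.0018] [130. 420.]
wrist door_rail 0.7 [ 0.6508 -0.0474  0.1659] [530. 197.]
wrist box 0.82 [ 0.6532 -0.0496 -0.001 ] [457. 175.]
wrist box 0.43 [ 0.7114 -0.0568  0.0611] [536. 180.]
wrist chamber 0.64 [ 0.6515 -0.0503  0.0659] [478. 183.]
wrist driver 0.33 [ 0.7137 -0.0575  0.0853] [552. 183.]
wrist driver 0.22 [ 0.7131 -0.0566  0.0616] [538. 180.]
```

View pics/c11.png

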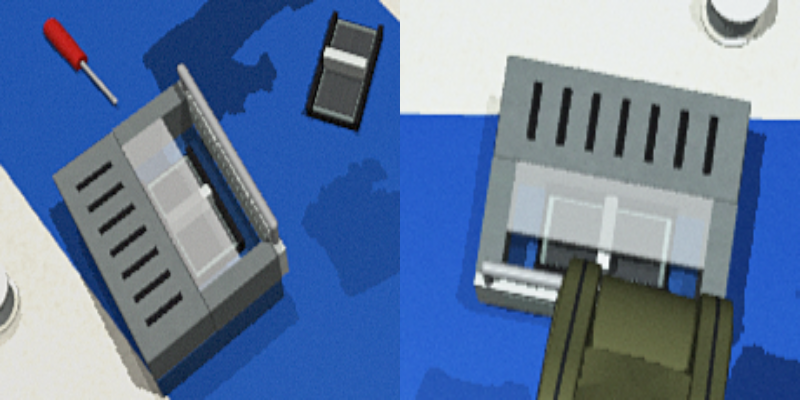

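The left half shows the carrier square at the back under the roof and the rail upright (scene px ~(229,281)). The bystanders haven't moved. I'll press the shut door once more from outside as a check.

Request:
servo_tool(
  series=[
    [[0.6, 0, -0.8], [0, 0, 0], 0],
    [[0.7, 0, -0.7], [0, 0, 0], 0],
    [[0.5, 0, -0.8], [0, 0, 0], 0],
    [[0.5, 0, -0.8], [0, 0, 0], 0],
    [[0.3, 0.05, -0.75], [0, 0, 0], 0],
  ],
)

```text
clock: 24.85
position: [0.5941, -0.0443, 0.1581]
orientation: [-0.001, 0.758, 0.653, 0.001]
ft_force: [0.4, -0.2, -0.7]
width: 0.0001
grasp_force: 0.0
```

Request:
servo_tool(
  series=[
    [[0, 0, 0], [0, 0, 0], 0],
    [[0, 0, 0], [0, 0, 0], 0],
    [[0.2, -0.03, 0], [0, 0, 0], 0],
    [[0.2, -0.03, 0], [0, 0, 0], 0],
    [[0, 0, 0], [0, 0, 0], 0],
  ],
)

```text
clock: 25.27
position: [0.6099, -0.0473, 0.1626]
orientation: [-0.0, 0.758, 0.652, 0.002]
ft_force: [1.0, -0.1, 0.9]
width: 0.0001
grasp_force: 0.0
```

Request:
servo_tool(
  series=[
    [[0.1, -0.015, 0], [0, 0, 0], 0],
    [[0.1, -0.015, 0], [0, 0, 0], 0],
    [[0, 0, 0], [0, 0, 0], 0],
  ],
)

```text
clock: 25.52
position: [0.6167, -0.0479, 0.1609]
orientation: [-0.001, 0.758, 0.653, 0.001]
ft_force: [0.7, 0.5, -0.1]
width: 0.0001
grasp_force: 0.0
```

Request:
servo_tool(
  series=[
    [[0.1, -0.015, 0], [0, 0, 0], 0],
    [[0, 0, 0], [0, 0, 0], 0],
    [[0, 0, 0], [0, 0, 0], 0],
  ],
)

```text
clock: 25.77
position: [0.6199, -0.0483, 0.1599]
orientation: [-0.002, 0.758, 0.653, 0.001]
ft_force: [0.3, -0.6, 0.2]
width: 0.0001
grasp_force: 0.0
```

Request:
servo_tool(
  series=[
    [[0.1, -0.015, 0], [0, 0, 0], 0],
    [[0, 0, 0], [0, 0, 0], 0],
    [[0, 0, 0], [0, 0, 0], 0],
  ],
)

```text
clock: 26.02
position: [0.6241, -0.0489, 0.1598]
orientation: [-0.002, 0.758, 0.653, 0.001]
ft_force: [0.3, -0.3, -0.7]
width: -0.0001
grasp_force: 0.0
```

Request:
servo_tool(
  series=[
    [[0.05, -0.008, 0], [0, 0, 0], 0],
    [[0, 0, 0], [0, 0, 0], 0],
    [[0, 0, 0], [0, 0, 0], 0],
  ],
)

```text
clock: 26.27
position: [0.626, -0.0492, 0.1599]
orientation: [-0.002, 0.758, 0.653, 0.001]
ft_force: [-0.3, 0.2, 0.2]
width: 0.0
grasp_force: 0.0
```

Request:
servo_tool(
  series=[
    [[0.05, -0.008, 0], [0, 0, 0], 0],
    [[0, 0, 0], [0, 0, 0], 0],
    [[0, 0, 0], [0, 0, 0], 0],
  ],
)

```text
clock: 26.52
position: [0.6276, -0.0495, 0.1598]
orientation: [-0.002, 0.758, 0.653, 0.0]
ft_force: [-1.9, 0.7, 0.8]
width: 0.0002
grasp_force: 0.5
```

Request:
servo_tool(
  series=[
    [[0.05, -0.008, 0], [0, 0, 0], 0],
    [[0, 0, 0], [0, 0, 0], 0],
    [[0, 0, 0], [0, 0, 0], 0],
  ],
)

```text
clock: 26.77
position: [0.6278, -0.0495, 0.1597]
orientation: [-0.004, 0.758, 0.653, -0.001]
ft_force: [-5.2, 1.7, 3.9]
width: -0.0001
grasp_force: 3.0
```

Contact is at 0.6278 with the force rising and no movement so far; two more steps.

Request:
servo_tool(
  series=[
    [[0.08, -0.012, 0], [0, 0, 0], 0],
    [[0, 0, 0], [0, 0, 0], 0],
    [[0, 0, 0], [0, 0, 0], 0],
  ],
)

```text
clock: 27.02
position: [0.628, -0.0495, 0.1594]
orientation: [-0.007, 0.758, 0.652, -0.003]
ft_force: [-12.1, 1.7, 7.8]
width: 0.0001
grasp_force: 6.4
```

Request:
servo_tool(
  series=[
    [[0.05, -0.008, 0], [0, 0, 0], 0],
    [[0, 0, 0], [0, 0, 0], 0],
    [[0, 0, 0], [0, 0, 0], 0],
  ],
)

```text
clock: 27.27
position: [0.6281, -0.0496, 0.1593]
orientation: [-0.008, 0.758, 0.652, -0.004]
ft_force: [-15.7, 2.7, 12.3]
width: 0.0001
grasp_force: 8.7
```

Request:
servo_tool(
  series=[
    [[-0.4, 0.06, 0], [0, 0, 0], 0],
    [[-0.9, 0, 0], [0, 0, 0], 0],
    [[-0.7, 0, 0.7], [0, 0, 0], 0],
    [[-0.5, 0, 0.8], [0, 0, 0], 0],
    [[0, 0, 0.8], [0, 0, 0], 0],
  ],
)

```text
clock: 27.68
position: [0.5298, -0.0487, 0.2522]
orientation: [-0.005, 0.758, 0.652, -0.002]
ft_force: [0.4, 0.7, -0.8]
width: -0.0001
grasp_force: 0.0
```

Request:
servo_tool(
  series=[
    [[0, 0, 0], [0, 0, 0], 0],
    [[0, 0, 0], [0, 0, 0], 0],
    [[0, 0, 0], [0, 0, 0], 0],
  ],
)

```text
clock: 27.93
position: [0.5355, -0.048, 0.2518]
orientation: [-0.002, 0.758, 0.653, 0.001]
ft_force: [-0.8, 0.3, -0.7]
width: -0.0001
grasp_force: 0.0
```

```bash
python3 -c "
from plant import robot
print(robot.finish_job())"
```

```text
the job is handed in; nothing more can be done
None
```

The display carrier is in the drying box, pushed level and square against the back wall; the door is shut (16 N on the rail did not move it), the arm is clear, and the job was handed in at about 28 s.

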